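# Zero the counter scale and tip the tea carton onto it

## Robot

A 6-joint arm with a two-finger parallel gripper is mounted at the origin on the work surface. World frame = base frame: x ahead of the robot, y to its left, z up, the work surface at z = 0. Lengths are in m, angles in rad, forces in N, time in s.
With the tool pointing down it reaches from about 0.3 to 0.875 m from the base axis. Payload 6.4 kg.
Tool frame: the origin (TCP) lies between the finger pads; the fingertips stand 19 mm ahead of it and the grasp point (between the pads) is the TCP; y points along the fingers, x is the direction in which the jaws open and shut, and the axes are right-handed (so a half turn about y gives the same grasp; the last joint's range is limited). The gripper opens to 88 mm and grips with 3 to 60 N. Pads are 18 mm wide; open, the fingers measure 123 mm over their backs; the gripper's body (75 mm by 187 mm) begins 45 mm behind the grasp point.
Start: joints at [1, 0.181, 1.607, -0, 1.354, -0.206], TCP at [0.205, 0.537, 0.258] pointing down, gripper open.
Joint ranges: [-2.99, 2.99], [-0.89, 2.07], [0.3, 2.58], [-1.14, 4.28], [0, 2.63], [-3.12, 3.12]. Speed limits (rad/s): [2.57, 2.57, 3.01, 3.14, 3.14, 3.14].

## Interface

Orientations are given as a unit quaternion [w, x, y, z].
In Python, from cell import r gives the robot as it stands. The module is installed in compiled form; this text tells all that it offers.
- The arm moves only by the tool jog_arm, never from a script. Its argument "moves" is text: rows parted by semicolons, each of 5 numbers parted by spaces: the finger opening in mm, from 0 to 88.1, then the shift along the tool's x, y, z as a fraction of full scale, then the turn about the tool's y as a fraction of full scale. In form: grip tx ty tz turn; .... A call has 1 to 12 rows; each row is the pose to reach, as a shift and turn from the pose commanded when the call began, along the tool's axes at that moment; what a row does not reach only later rows make up. Full scale, the value 1, is 150 mm for a shift and 90 degrees for a turn. A row lasts 1/12 s, in which the tool goes at most 41.7 mm and 7.16 degrees, less where a joint would pass 70% of its speed; a pose out of reach is approached as far as the arm can. A call with a number of a shift or a turn outside -1 to 1 is refused whole. A call with a gripper value outside its range is refused whole. The fingers move at their own pace and stop on an object; "newtons" is the grip in N (left out, the last holds). Time passes only in rows, so rows that repeat a pose let the fingers close. It gives the time, the measured TCP pose, the force and the opening at its end, in the units of the state.
- r.read_state(): the state, without advancing time (a new reading comes with each control period).
- r.get_image(name): name is "scene" or "top" or "wrist"; returns a dict with "image" (420x560x3 uint8, blue, green, red), "fx", "fy", "cx", "cy" (pixels), "R" (3x3) and "t" (3): a world point X has camera coordinates R X + t. Camera axes: x right, y down, z forward; pixel columns grow to the right and rows downward; lengths in m; the calibration is good to about 2 mm. The wrist camera is an equidistant fisheye: a pixel r from the principal point sees the ray r / f radians off the axis. A picture is of the moment at which its call begins. There is no depth.
- r.close_job(): hands the job in, once; it reports no verdict.
The state is a dict: "clock": time; "q": joint angles; "qvel": joint speeds; "joint_torque": joint torques, N m; "tcp_pos": TCP position; "ee_rot": TCP orientation; "force": force on the tool from outside, world axes, zero at the start; "moment": the same for the moment, N m; "opening": finger opening in m.
Only numpy, scipy, OpenCV 4.12 (cv2) and the standard library are available. Lean on these libraries where they do the work, as an engineer would, in place of code of your own. Each camera call takes 0.05 s, during which the arm holds its last target. There are 200 camera calls.

## Task

Weigh the tall red tea carton that stands beside the shop scale's pan. First, with the pan still empty, roll the black thumbwheel on the scale's head with a fingertip until the dial's needle stands on the red zero mark, and leave the wheel there. Then, without picking the carton up, push its top so that it tips over the pan's edge and lies flat on its back on the pan, printed front upwards; leave the other goods on the counter where they stand.

Things in the scene. Friction and masses are not known exactly. Their poses are not given: they have to be found in the camera images.
- scale: Counter scale, fixed. Origin on the counter under the pan's centre, z up. The pan fills its +y part; at the pan's -y end stands the white head, 200 mm along x, from y = -235 to -125 mm, flat top 60 mm above the counter, with the dial and, at its -x end, the thumbwheel. The carton stands at the pan's +y end.
- pan_centre (a point): Centre of the pan's top, axes as the scale's. A flat aluminium plate, 200 mm along x, 240 mm along y, top 24 mm above the counter; pan and base under it share the same edges, a 24 mm step. It sinks about 3 mm under the carton, which turns the dial disc anticlockwise under the needle.
- wheel_crown (a point): Top point of the wheel at rest, scale frame (-66, -180, 71) mm. Black ribbed disc, radius 25, 16 wide, axle along the scale's y; shows 11 mm above the head, 6 above the grey guards that start 9.5 mm either side of its middle: no pinching. Press down with a fingertip and drag along the scale's x. The axle does not give; press 3 to 6 N; dragging takes 1.2 N.
- wheel (a joint): Thumbwheel angle (rad). 0: needle of the empty scale on the red zero mark. Grows as the crown rolls towards the scale's +x; the needle turns by the same angle, clockwise from above. 25 mm of crown travel is 1 rad. Stays where left; starts between 0.5 and 1.4.
- dial_centre (a point): Centre of the dial, a white disc of 50 mm radius lying level on the head, scale frame (40, -180, 64) mm; it turns with the load on the pan. The black needle, 39 mm long, turns about it; with the pan empty the red zero mark, 16 x 5 mm, lies 41 mm from the centre towards the scale's +x.
- carton_centre (a point): Centre of the red tea carton (yellow band), upright on the counter: 150 mm along its x, 60 along y, 210 tall along z; about 0.45 kg. Its back (-y) faces the pan's +y edge, gap 2 to 20 mm; its printed front (white panel, green disc) is +y. Pushed near the top towards the scale's -y, it pivots at the pan's edge and falls by itself after some 60 mm.
- jar: Bystander, loose: amber glass jar with a brass lid, 66 mm across, 100 mm tall; origin at the centre of its underside.
- tin: Bystander, loose: yellow food tin, 72 mm across, 75 mm tall; origin at the centre of its underside.
- fish_tin: Bystander, loose: low blue tin, 80 mm across, 45 mm tall; origin at the centre of its underside.
- water: Bystander, loose: clear water bottle with a blue cap, 72 mm across, 180 mm tall; origin at the centre of its underside.
- cola: Bystander, loose: dark bottle with a red label and cap, 62 mm across, 170 mm tall; origin at the centre of its underside.
- calculator: Bystander, loose: black pocket calculator lying flat, 140 x 90 x 20 mm; origin at the centre of its underside.
Not all that is in view belongs to the job. Several things look just like the part that bears carton_centre: the one meant starts nearest to the robot's base.

How it is judged:
By the outcome, as a careful person would: the job done as asked, in the order asked, and still so for the second after the job is handed in, with the robot touching nothing.
It also fails if it takes over 67 s, if anything falls off the work surface, if the arm or the gripper's body presses on something with over 40 N, if the wrist force passes 120 N, or if a joint passes its speed limit or range.

## Working session

There is one attempt and no reset: what is moved stays moved. The work goes in short steps, Python scripts to look and compute and a tool call to move; the robot and the scene stay as the last step left them, time stands still between calls to the robot, and variables do not carry over. Pictures are saved under pics/ and viewed, about 8 in all and at most 12, crops included, and the job is handed in when it is done.

Besides the shell and the picture viewer there is one more tool, called after "Request:" by a JSON object that holds its "op" and its "data", one argument or row to a line. jog_arm: Moves the arm, as the interface text tells. Shift numbers are shares of 150 mm and turn numbers shares of 90 degrees, none past 1 either way. Its arguments: {"type":"object","properties":{"moves":{"type":"string"},"newtons":{"type":"number"}},"required":["moves"]}

```bash
mkdir -p pics; cat > h.py <<'E'
import numpy as np, cv2
from cell import r
def snap(n,f):
    d=r.get_image(n); cv2.imwrite('pics/'+f+'.png',d['image']); np.save('pics/'+f+'.npy',{k:d[k] for k in d if k!='image'},allow_pickle=True); return d
def cal(f): return np.load('pics/'+f+'.npy',allow_pickle=True).item()
def ray(c,u,v,fish=False):
    x=(u-c['cx'])/c['fx'];y=(v-c['cy'])/c['fy']
    if fish:
        t=np.hypot(x,y);s=np.sin(t)/max(t,1e-9);d=np.array([x*s,y*s,np.cos(t)])
    else: d=np.array([x,y,1.])
    R=np.array(c['R']);return -R.T@np.array(c['t']),R.T@d
def atz(c,u,v,z,fish=False):
    o,d=ray(c,u,v,fish);return o+d*(z-o[2])/d[2]
def proj(c,X):
    p=np.array(c['R'])@np.array(X)+np.array(c['t']);return c['fx']*p[0]/p[2]+c['cx'],c['fy']*p[1]/p[2]+c['cy']
E
python3 - <<'E'
from h import *
a=snap('scene','s0')['image'];b=snap('top','t0')['image']
cv2.imwrite('pics/st.png',cv2.resize(np.vstack([a,b]),None,fx=.714,fy=.714)) 
cv2.imwrite('pics/t0b.png',cv2.resize(b,(800,600),interpolation=cv2.INTER_CUBIC))
cv2.imwrite('pics/s0b.png',cv2.resize(a,(800,600),interpolation=cv2.INTER_CUBIC))
print(r.read_state())
E
```

```text
{'clock': 0.1, 'q': array([ 9.99679919e-01,  1.81470902e-01,  1.60787142e+00, -2.76781123e-06,
        1.35379403e+00, -2.06242625e-01]), 'qvel': array([ 0.00177399, -0.00143505, -0.0011847 , -0.00172305,  0.00174703,
        0.00011586]), 'joint_torque': array([-1.04030278e-04, -4.34820378e+01, -3.42696619e+01,  7.03868014e-02,
        3.40065721e-02, -4.08062499e-05]), 'tcp_pos': array([0.20489053, 0.53678956, 0.25691555]), 'ee_rot': array([-0.58220347,  0.582627  ,  0.400486  , -0.40149205]), 'force': array([-9.74283619e-01,  3.34021365e-01,  7.17948903e-04]), 'moment': array([-0.00675748, -0.0186724 ,  0.00928119]), 'opening': 0.0883292767116498}
```

View pics/t0b.png

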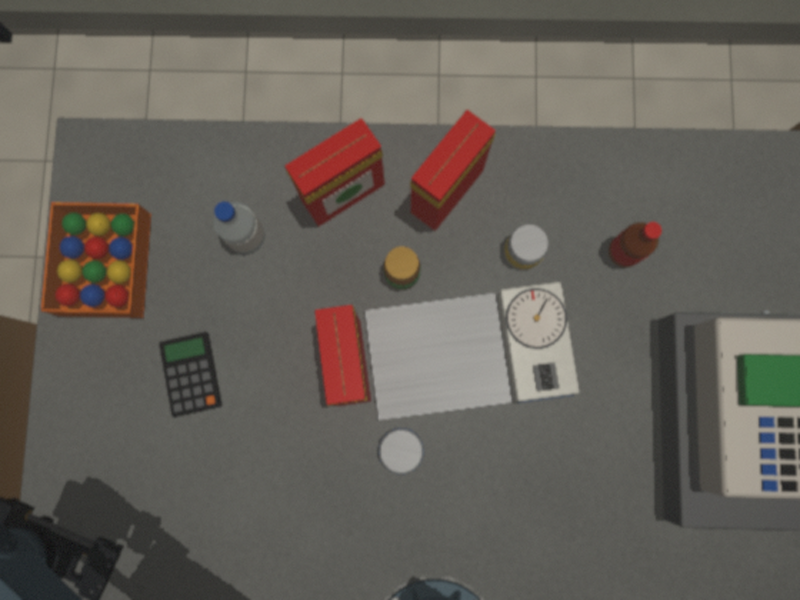

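View pics/s0b.png

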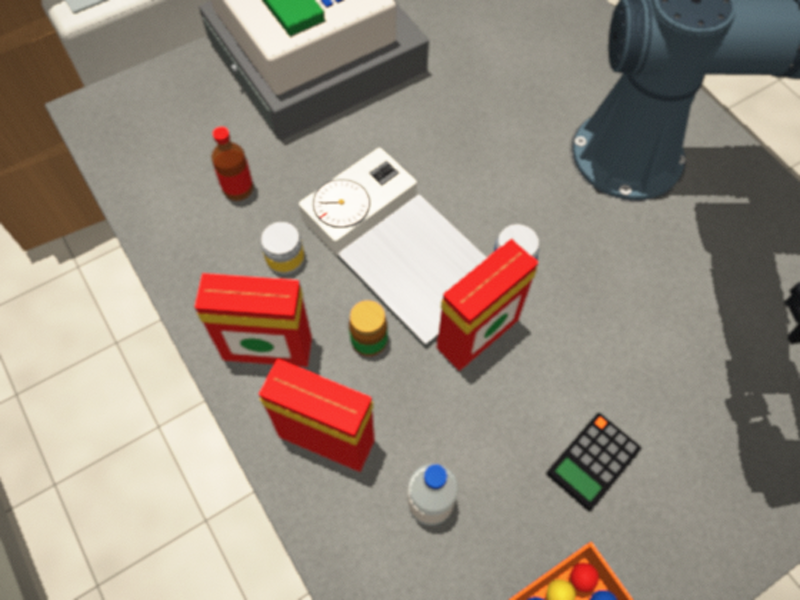

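The top view shows three identical cartons at (342,355), (335,170) and (450,170). The base is at the bottom, around (435,600), so the carton at (342,355), beside the pan, is nearest and is the one meant. The wheel is at (545,376) and the dial at (537,318), with the needle up and to the right of the red mark. I'll crop to confirm and fit the scale's pose.

```bash
python3 - <<'E'
from h import *
from scipy.optimize import least_squares
t=cal('t0');s=cal('s0');k=.7
# scale-frame points, top px, scene px
P=[((-.1,.12,.024),(379,419),None),((.1,.12,.024),(365,310),(428,344)),((-.1,-.12,.024),(511,403),None),((.1,-.12,.024),(496,294),None),
((.1,-.235,.06),(560,283),(300,198)),((-.1,-.235,.06),(579,392),(380,149)),((-.1,-.125,.06),(516,402),(417,184)),((.04,-.18,.064),(537,318),(341,202)),((-.066,-.18,.071),(545,376),(384,173))]
def W(p,X):
    c,n=np.cos(p[2]),np.sin(p[2]);return (p[0]+c*X[0]-n*X[1],p[1]+n*X[0]+c*X[1],X[2]+p[3])
def f(p):
    e=[]
    for X,a,b in P:
        for c,q in((t,a),(s,b)):
            if q: e+=list(np.array(proj(c,W(p,X)))-np.array(q)*k)
    return e
p0=np.r_[atz(t,439*k,356*k,.024)[:2],0,0]
o=least_squares(f,p0,loss='soft_l1');p=o.x;print('scale x,y,yaw,dz',p,'\n',np.round(f(p),1))
print('wheel',W(p,(-.066,-.18,.071)),'dial',W(p,(.04,-.18,.064)))
# carton top corners
C=[((-.075,-.03,.105),(369,401),(537,262)),((-.075,.03,.105),(326,405),None),((.075,.03,.105),(316,311),(443,288)),((.075,-.03,.105),(353,306),None)]
for X,a,b in C: print('top corner',atz(t,a[0]*k,a[1]*k,.21), b and atz(s,b[0]*k,b[1]*k,.21))
# triangulate height from corner seen in both: front right (+x,+y)
def tri(a,b):
    o1,d1=ray(t,a[0]*k,a[1]*k);o2,d2=ray(s,b[0]*k,b[1]*k);m=np.linalg.lstsq(np.c_[d1,-d2],o2-o1,rcond=None)[0];return (o1+d1*m[0]+o2+d2*m[1])/2
print('tri dial',tri((537,318),(341,202)),'wheel',tri((545,376),(384,173)))
for n,a,z in(('jar/tin near',(401,451),.09),('brass',(402,260),.1),('white2',(529,243),.075)):print(n,atz(t,a[0]*k,a[1]*k,z))
np.save('pose.npy',p)
im=cv2.imread('pics/t0.png')
A=cv2.resize(im[200:290,210:290],(533,600),interpolation=cv2.INTER_CUBIC)
c2=cv2.imread('pics/s0.png')[160:270,290:390];B=cv2.resize(c2,(267,294))
A=cv2.resize(im[195:285,345:410],(433,600),interpolation=cv2.INTER_CUBIC)
B=cv2.resize(c2,(360,396),interpolation=cv2.INTER_CUBIC)
out=np.zeros((600,793,3),np.uint8);out[:,:433]=A;out[:396,433:]=B;cv2.imwrite('pics/c1.png',out)
E
```

```text
scale x,y,yaw,dz [ 0.50028422  0.00390485  0.1519528  -0.00833592] 
 [-0.3  0.5 -0.   0.1 -2.1  0.6  0.2 -0.4 -0.9 -0.5  0.5 -0.9 -1.4  4.5
  0.2  1.1  0.  -0.6  0.6 -0.2  0.5 -0.4 -0.7  0.3  0.5  1.6  0.8  1.3
  0.8 -1. ]
wheel (np.float64(0.46229108769673394), np.float64(-0.18401141699411494), np.float64(0.06266408475959016)) dial (np.float64(0.5670696888681369), np.float64(-0.1679663324956124), np.float64(0.05566408475959017))
top corner [0.41302706 0.11563004 0.21      ] [0.40994712 0.18024354 0.21      ]
top corner [0.40538489 0.18180004 0.21      ] None
top corner [0.55128783 0.20306433 0.21      ] [0.55863351 0.14052554 0.21      ]
top corner [0.56047515 0.14510762 0.21      ] None
tri dial [ 0.5672584  -0.1689089   0.06190679] wheel [ 0.46565809 -0.18213698  0.06274115]
jar/tin near [0.33282184 0.06543175 0.09      ]
brass [0.65853793 0.07097333 0.1       ]
white2 [ 0.6990548  -0.15303612  0.075     ]
```

View pics/c1.png

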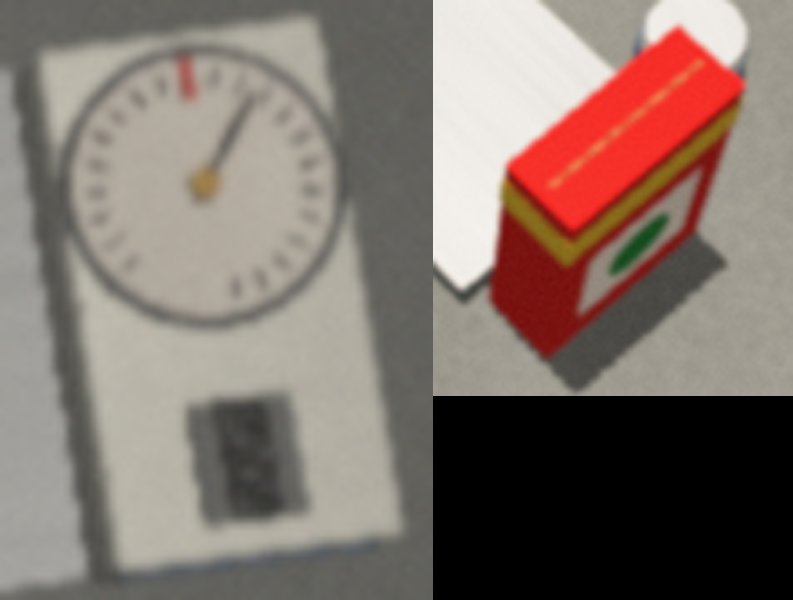

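The crop shows the target carton with its white panel and green disc facing away from the pan, as described. On the dial, the centre is at (204,184), the needle tip at (251,95) and the red mark at (187,78). The needle is therefore about 37° (0.64 rad) clockwise of zero, which means about 16 mm of crown travel towards the scale's -x.

```bash
cat >> h.py <<'E'
from scipy.spatial.transform import Rotation as Ro
def st():
    s=r.read_state();return np.array(s['tcp_pos']),Ro.from_quat(np.roll(s['ee_rot'],-1)).as_matrix(),s
def need(target):
    p,M,s=st();return M.T@(np.array(target)-p)/.15
YAW=.152; EX=np.array([np.cos(YAW),np.sin(YAW),0]);EY=np.array([-np.sin(YAW),np.cos(YAW),0])
def turn_for(xdir):
    p,M,s=st();a=M.T@xdir  # rotate x toward xdir about tool y
    return np.degrees(np.arctan2(-a[2],a[0]))/90
E
python3 - <<'E'
from h import *
p,M,s=st();print(M.round(3));print('yaw of tool x',np.degrees(np.arctan2(M[1,0],M[0,0])))
for d in(EX,-EX,EY,-EY):print(turn_for(d))
print('to above wheel',need([.472,-.182,.257]),need([.472,-.182,.13]))
E
```

```text
[[ 0.357 -0.001 -0.934]
 [ 0.934 -0.001  0.357]
 [-0.002 -1.     0.   ]]
yaw of tool x 69.09431998326502
0.6709486864169736
-1.3290513135830264
-0.3290520659093113
1.6709479340906888
to above wheel [-3.84105088  0.00418542 -3.37341171] [-3.83977111  0.85085107 -3.37367712]
```

Request:
{"op": "jog_arm", "data": {
  "moves": "0 -0.5 -0.1 -0.45 0; 0 -1 -0.1 -0.88 0; 0 -1 -0.1 -0.88 0; 0 -1 -0.1 -0.88 0; 0 -1 -0.1 -0.88 0; 0 -1 -0.1 -0.88 0; 0 -1 -0.1 -0.88 0; 0 -1 -0.1 -0.88 0",
  "newtons": 20
}}

```text
clock: 0.77
tcp_pos: [0.2749, 0.3503, 0.2727]
ee_rot: [0.583, -0.582, -0.401, 0.401]
force: [0.3, 0.1, 0.4]
opening: 0.0369
```

Request:
{"op": "jog_arm", "data": {
  "moves": "0 -1 0 -0.88 0; 0 -1 0 -0.88 0; 0 -1 0 -0.88 0; 0 -1 0 -0.88 0; 0 -1 0 -0.88 0; 0 -1 0 -0.88 0; 0 -1 0 -0.88 0"
}}

```text
clock: 1.35
tcp_pos: [0.3453, 0.1625, 0.2727]
ee_rot: [0.583, -0.583, -0.4, 0.4]
force: [0.3, 0.0, -0.2]
opening: 0.0003
```

Request:
{"op": "jog_arm", "data": {
  "moves": "0 -1 0 -0.88 0; 0 -1 0 -0.88 0; 0 -1 0 -0.88 0; 0 -1 0 -0.88 0; 0 -1 0 -0.88 0; 0 -1 0 -0.88 0; 0 -1 0 -0.88 0"
}}

```text
clock: 1.93
tcp_pos: [0.4151, -0.0237, 0.2723]
ee_rot: [0.583, -0.582, -0.401, 0.401]
force: [-0.1, 0.4, -0.6]
opening: 0.0006
```

Request:
{"op": "jog_arm", "data": {
  "moves": "0 -0.6 0 -0.5 -0.329; 0 -0.6 0 -0.5 -0.329; 0 -0.6 0 -0.5 -0.329; 0 -0.6 0 -0.5 -0.329; 0 -0.6 0 -0.5 -0.329; 0 -0.6 0 -0.5 -0.329; 0 -0.6 0 -0.5 -0.329; 0 -0.6 0 -0.5 -0.329"
}}

```text
clock: 2.6
tcp_pos: [0.4527, -0.1333, 0.2726]
ee_rot: [-0.46, 0.46, 0.537, -0.537]
force: [0.1, -0.3, -0.3]
opening: 0.0004
```

```bash
python3 - <<'E'
from h import *
d=snap('wrist','w1');cv2.imwrite('pics/w1b.png',cv2.resize(d['image'],(800,600),interpolation=cv2.INTER_CUBIC))
p,M,s=st();print(p,s['force'],turn_for(EY),M.round(2),s['clock'],s['opening'])
print(need([.472,-.182,.1]))
E
```

```text
[ 0.45270138 -0.13363841  0.2727291 ] [-0.73385612 -0.15057172  0.72801874] 0.0008447086361446347 [[-0.15  0.   -0.99]
 [ 0.99  0.   -0.15]
 [ 0.   -1.   -0.  ]] 2.65 0.00046787468890771176
[-0.33852635  1.15146075 -0.07781107]
```

View pics/w1b.png

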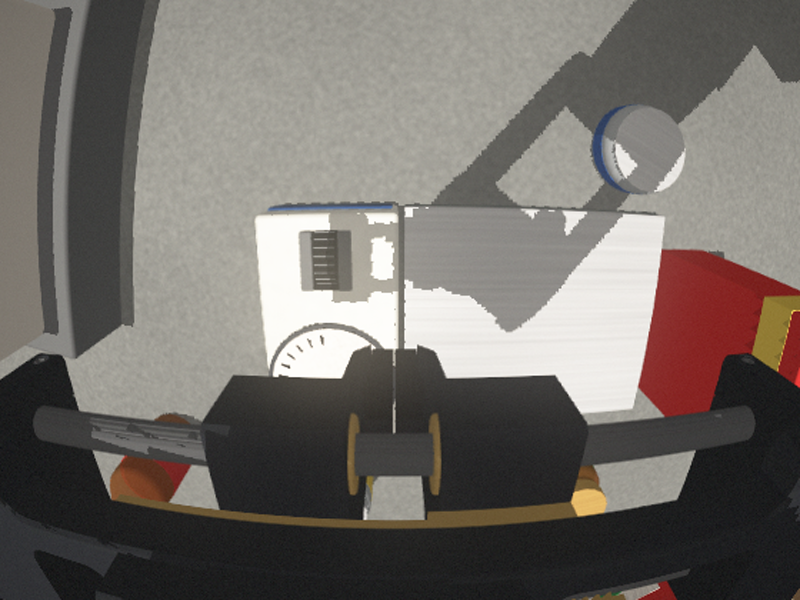

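The wrist view shows the wheel at (325,260) with its guards, the pan on the right and the dial partly hidden. I'll triangulate the wheel from this and the top view.

```bash
python3 - <<'E'
from h import *
k=.7;w=cal('w1');t=cal('t0');s=cal('s0')
for z in(.063,.068,.071):print(z,'wheel',atz(w,325*k,260*k,z,True),atz(t,545*k,376*k,z),atz(s,384*k,173*k,z))
for z in(.055,.06):print('head corner -x,+y',atz(w,399*k,206*k,z,True),' -x,-y',atz(w,256*k,216*k,z,True),atz(t,516*k,402*k,z),atz(t,579*k,392*k,z))
O,D=[],[]
for c,u,f in((w,(325,260),1),(t,(545,376),0),(s,(384,173),0)):
    o,d=ray(c,u[0]*k,u[1]*k,f);d/=np.linalg.norm(d);A=np.eye(3)-np.outer(d,d);O.append(A@o);D.append(A)
X=np.linalg.lstsq(np.vstack(D),np.hstack(O),rcond=None)[0];print('wheel 3 views',X)
E
```

```text
0.063 wheel [ 0.46367379 -0.18357171  0.063     ] [ 0.4655309  -0.18197837  0.063     ] [ 0.46585841 -0.18209653  0.063     ]
0.068 wheel [ 0.46241885 -0.18300565  0.068     ] [ 0.46526065 -0.1810744   0.068     ] [ 0.46775393 -0.1789335   0.068     ]
0.071 wheel [ 0.46166589 -0.18266602  0.071     ] [ 0.4650985  -0.18053202  0.071     ] [ 0.46889124 -0.17703568  0.071     ]
head corner -x,+y [ 0.4166067 -0.1349891  0.055    ]  -x,-y [ 0.43899271 -0.24197391  0.055     ] [ 0.41968481 -0.13274162  0.055     ] [ 0.4394994  -0.24238553  0.055     ]
head corner -x,+y [ 0.41606599 -0.13514328  0.06      ]  -x,-y [ 0.4381262  -0.24057105  0.06      ] [ 0.41958918 -0.13202889  0.06      ] [ 0.439329   -0.24125909  0.06      ]
wheel 3 views [ 0.46499283 -0.18333161  0.06035482]
```

Request:
{"op": "jog_arm", "data": {
  "moves": "0 -0.34 0.3 -0.06 0; 0 -0.34 0.6 -0.06 0; 0 -0.34 0.9 -0.06 0; 0 -0.34 1 -0.06 0; 0 -0.34 1 -0.06 0; 0 -0.34 1 -0.06 0; 0 -0.34 1 -0.06 0; 0 -0.34 1 -0.06 0"
}}

```text
clock: 3.32
tcp_pos: [0.471, -0.1851, 0.1261]
ee_rot: [-0.458, 0.462, 0.537, -0.536]
force: [-0.1, -0.4, 0.2]
opening: 0.0004
```

```bash
python3 - <<'E'
from h import *
p,M,s=st();print(p,s['force']);print(need([.469,-.182,.090]))
E
```

```text
[ 0.47104927 -0.18511555  0.12608319] [-0.0933198  -0.38205398  0.21172016]
[0.02352737 0.2404218  0.01133123]
```

Request:
{"op": "jog_arm", "data": {
  "moves": "0 0.02 0.1 0.01 0; 0 0.02 0.15 0.01 0; 0 0.02 0.18 0.01 0; 0 0.02 0.18 0.01 0; 0 0.02 0.18 0.01 0"
}}

```text
clock: 3.73
tcp_pos: [0.4676, -0.1818, 0.0965]
ee_rot: [-0.46, 0.461, 0.537, -0.536]
force: [0.2, 0.1, 0.0]
opening: 0.0007
```

Request:
{"op": "jog_arm", "data": {
  "moves": "0 0 0.01 0 0; 0 0 0.01 0 0; 0 0 0.01 0 0"
}}

```text
clock: 3.98
tcp_pos: [0.4673, -0.1818, 0.0945]
ee_rot: [-0.46, 0.461, 0.537, -0.536]
force: [-0.6, -0.0, 0.3]
opening: 0.0006
```

Request:
{"op": "jog_arm", "data": {
  "moves": "0 0 0.01 0 0; 0 0 0.01 0 0; 0 0 0.01 0 0"
}}

```text
clock: 4.23
tcp_pos: [0.4671, -0.1816, 0.0926]
ee_rot: [0.461, -0.461, -0.536, 0.537]
force: [0.8, 0.4, 0.3]
opening: 0.0004
```

Request:
{"op": "jog_arm", "data": {
  "moves": "0 0 0.01 0 0; 0 0 0.01 0 0; 0 0 0.01 0 0"
}}

```text
clock: 4.48
tcp_pos: [0.4671, -0.1816, 0.0911]
ee_rot: [0.461, -0.46, -0.537, 0.537]
force: [-0.2, 0.8, 0.2]
opening: 0.0005
```

Request:
{"op": "jog_arm", "data": {
  "moves": "0 0 0.007 0 0; 0 0 0.007 0 0; 0 0 0.007 0 0"
}}

```text
clock: 4.73
tcp_pos: [0.4673, -0.1817, 0.0903]
ee_rot: [-0.46, 0.461, 0.537, -0.537]
force: [0.1, 1.2, 2.8]
opening: 0.0005
```

Request:
{"op": "jog_arm", "data": {
  "moves": "0 0 0.007 0 0; 0 0 0.007 0 0; 0 0 0.007 0 0"
}}

```text
clock: 4.98
tcp_pos: [0.4679, -0.1817, 0.0902]
ee_rot: [-0.46, 0.461, 0.537, -0.536]
force: [-1.9, 2.8, 10.6]
opening: 0.0004
```

Request:
{"op": "jog_arm", "data": {
  "moves": "0 0 0.004 0 0; 0 0 0.004 0 0; 0 0 0.004 0 0"
}}

```text
clock: 5.23
tcp_pos: [0.4682, -0.1817, 0.0902]
ee_rot: [-0.46, 0.461, 0.537, -0.536]
force: [-1.7, 4.8, 14.4]
opening: 0.0006
```

Request:
{"op": "jog_arm", "data": {
  "moves": "0 0 -0.009 0 0; 0 0 -0.009 0 0; 0 0 -0.009 0 0"
}}

```text
clock: 5.48
tcp_pos: [0.4676, -0.1818, 0.0903]
ee_rot: [-0.46, 0.461, 0.537, -0.536]
force: [-0.6, 1.1, 6.1]
opening: 0.0002
```

Request:
{"op": "jog_arm", "data": {
  "moves": "0 0 0 0.008 0; 0 0 0 0.016 0; 0 0 0 0.024 0; 0 0 0 0.032 0; 0 0 0 0.032 0"
}}

```text
clock: 5.9
tcp_pos: [0.4629, -0.1825, 0.0903]
ee_rot: [-0.46, 0.461, 0.537, -0.536]
force: [-0.2, 1.4, 5.4]
opening: 0.0002
```

Request:
{"op": "jog_arm", "data": {
  "moves": "0 0 0 0.008 0; 0 0 0 0.016 0; 0 0 0 0.024 0; 0 0 0 0.032 0; 0 0 0 0.032 0"
}}

```text
clock: 6.32
tcp_pos: [0.4582, -0.1833, 0.0903]
ee_rot: [-0.46, 0.461, 0.537, -0.536]
force: [-0.2, 1.5, 5.8]
opening: 0.0007
```

```bash
python3 - <<'E'
from h import *
a=snap('top','t1')['image'];b=snap('scene','s1')['image']
A=cv2.resize(a[185:285,335:415],(400,500),interpolation=cv2.INTER_CUBIC);B=cv2.resize(b[95:175,205:305],(400,320),interpolation=cv2.INTER_CUBIC)
o=np.zeros((500,800,3),np.uint8);o[:,:400]=A;o[:320,400:]=B;cv2.imwrite('pics/c2.png',o)
E
```

```text
(no output)
```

View pics/c2.png

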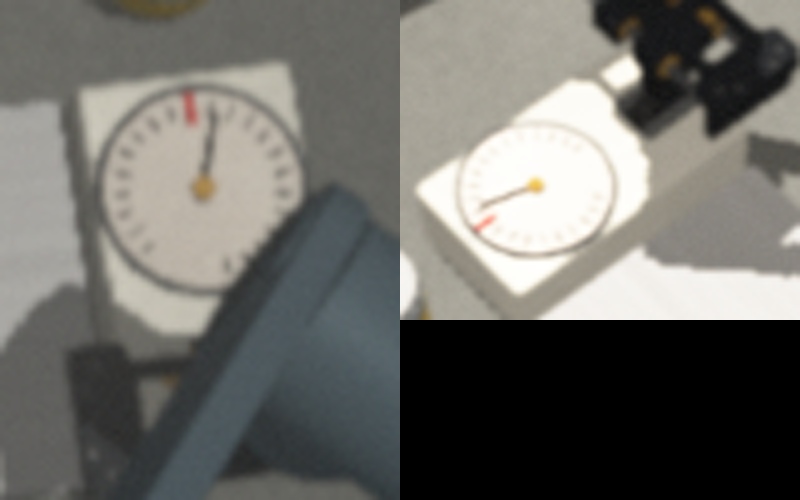

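The needle (tip at (214,115), pivot at (203,187)) is now 8.7° against -9.1° for the mark. About 17.8° remains, roughly 7.8 mm. I'll re-place the fingertip for a second stroke.

Request:
{"op": "jog_arm", "data": {
  "moves": "0 0 -0.04 0 0; 0 0 -0.05 0 0; 0 0 -0.05 -0.04 0; 0 0 -0.05 -0.08 0; 0 0 -0.05 -0.08 0; 0 0 -0.03 -0.08 0; 0 0 -0.015 -0.08 0; 0 0 -0.007 -0.08 0; 0 0 0 -0.08 0; 0 0 0 -0.08 0; 0 0 0 -0.08 0"
}}

```text
clock: 7.33
tcp_pos: [0.4696, -0.181, 0.0903]
ee_rot: [-0.461, 0.461, 0.537, -0.536]
force: [-1.8, 2.3, 6.3]
opening: 0.0007
```

Request:
{"op": "jog_arm", "data": {
  "moves": "0 0 0 0.008 0; 0 0 0 0.016 0; 0 0 0 0.024 0; 0 0 0 0.032 0; 0 0 0 0.04 0; 0 0 0 0.046 0; 0 0 0 0.046 0"
}}

```text
clock: 7.92
tcp_pos: [0.463, -0.182, 0.0903]
ee_rot: [-0.461, 0.461, 0.537, -0.536]
force: [0.5, 4.2, 6.1]
opening: 0.0005
```

```bash
python3 - <<'E'
from h import *
a=snap('top','t2')['image']
cv2.imwrite('pics/c3.png',cv2.resize(a[198:250,350:402],(600,600),interpolation=cv2.INTER_CUBIC))
E
```

```text
(no output)
```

View pics/c3.png

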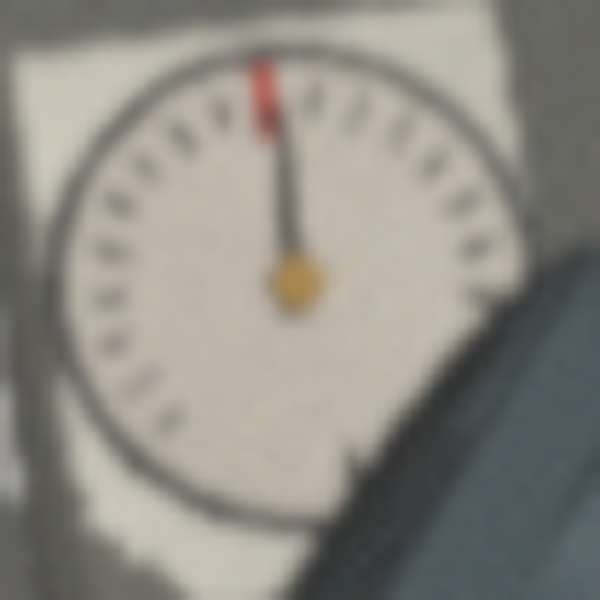

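The needle is at about -4.3° (tip (283,112), pivot (296,284)) and the mark at about -9.7° ((264,100)). About 2.3 mm remains.

Request:
{"op": "jog_arm", "data": {
  "moves": "0 0 0 0.008 0; 0 0 0 0.015 0; 0 0 0 0.015 0; 0 0 0 0.015 0"
}}

```text
clock: 8.3
tcp_pos: [0.4607, -0.1824, 0.0903]
ee_rot: [-0.461, 0.461, 0.537, -0.536]
force: [0.7, 3.8, 5.8]
opening: 0.0002
```

```bash
cat > dial.py <<'E'
from h import *
def meas(tag):
    a=snap('top',tag)['image'];S=8;x0,y0=350,198
    c=cv2.resize(a[y0:y0+52,x0:x0+52],None,fx=S,fy=S,interpolation=cv2.INTER_CUBIC).astype(int)
    B,G,R=c[...,0],c[...,1],c[...,2];yy,xx=np.mgrid[:c.shape[0],:c.shape[1]]
    br=(R-B>70)&(G-B>30)&(np.hypot(xx-205,yy-197)<40); cx,cy=xx[br].mean(),yy[br].mean()
    red=(R-G>60)&(yy<cy-80)&(abs(xx-cx)<60);rx,ry=xx[red].mean(),yy[red].mean()
    out=[]
    for rr in range(35,125,5):
        th=np.radians(np.arange(-35,35,.5));u=(cx+rr*np.sin(th)).astype(np.float32)[None];v=(cy-rr*np.cos(th)).astype(np.float32)[None]
        g=cv2.remap((R if rr<95 else R).astype(np.float32),u,v,1)[0];w=np.clip(np.median(g)-25-g,0,None)
        if w.sum()>0: out.append((rr,round(np.degrees((w*th).sum()/w.sum()),1)))
    print('centre',cx,cy,'red deg',np.degrees(np.arctan2(rx-cx,cy-ry)),red.sum());print(out)
    return c
E
python3 - <<'E'
from dial import *
c=meas('t3');cv2.imwrite('pics/c4.png',cv2.resize(c.astype(np.uint8),(600,600)))
E
```

```text
centre 205.7 195.49772727272727 red deg -9.823569592074504 176
[(35, np.float64(-13.1)), (40, np.float64(-12.1)), (45, np.float64(-11.2)), (50, np.float64(-11.1)), (55, np.float64(-11.6)), (60, np.float64(-12.5)), (65, np.float64(-12.8)), (70, np.float64(-12.6)), (75, np.float64(-12.1)), (80, np.float64(-11.8)), (85, np.float64(-11.6)), (90, np.float64(-11.8)), (95, np.float64(-12.4)), (100, np.float64(-12.6)), (105, np.float64(-12.5)), (110, np.float64(-12.2)), (115, np.float64(-11.9)), (120, np.float64(-11.5))]
```

View pics/c4.png

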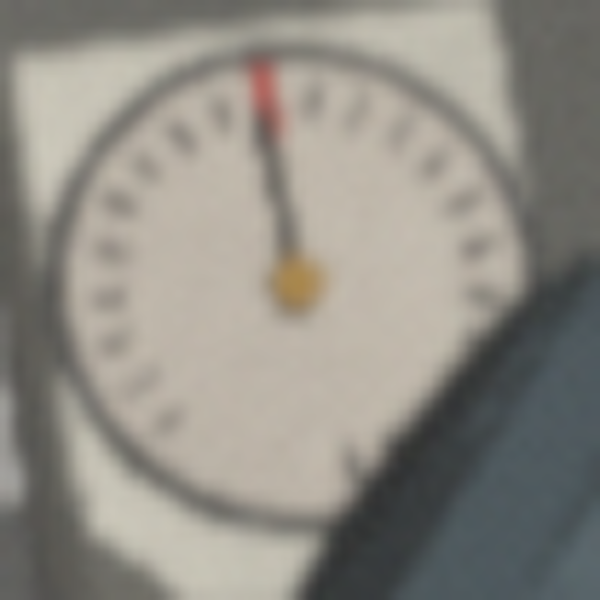

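The needle lies on the red mark but slightly past it, at about -11.7° against -9.7°. I'll nudge back about 0.8 mm, with a little extra for compliance.

Request:
{"op": "jog_arm", "data": {
  "moves": "0 0 0 -0.004 0; 0 0 0 -0.007 0; 0 0 0 -0.007 0; 0 0 0 -0.007 0"
}}

```text
clock: 8.68
tcp_pos: [0.4615, -0.1823, 0.0903]
ee_rot: [-0.461, 0.46, 0.537, -0.536]
force: [-0.7, 2.3, 7.3]
opening: 0.0001
```

```bash
python3 - <<'E'
from dial import *
meas('t4')
E
```

```text
centre 205.8090909090909 195.52272727272728 red deg -9.879666676336536 173
[(35, np.float64(-12.6)), (40, np.float64(-11.4)), (45, np.float64(-10.2)), (50, np.float64(-9.7)), (55, np.float64(-9.5)), (60, np.float64(-9.7)), (65, np.float64(-10.0)), (70, np.float64(-10.5)), (75, np.float64(-10.9)), (80, np.float64(-10.8)), (85, np.float64(-10.6)), (90, np.float64(-10.3)), (95, np.float64(-10.0)), (100, np.float64(-10.1)), (105, np.float64(-10.5)), (110, np.float64(-10.7)), (115, np.float64(-11.0)), (120, np.float64(-10.8))]
```

Request:
{"op": "jog_arm", "data": {
  "moves": "0 0 0 -0.002 0; 0 0 0 -0.002 0; 0 0 0 -0.002 0; 0 0 -0.1 -0.002 0; 0 0 -0.3 -0.002 0; 0 0 -0.5 -0.002 0; 0 0 -0.5 -0.002 0"
}}

```text
clock: 9.32
tcp_pos: [0.4644, -0.1844, 0.1701]
ee_rot: [-0.457, 0.464, 0.537, -0.536]
force: [1.7, -0.3, -0.7]
opening: 0.0004
```

```bash
python3 - <<'E'
from dial import *
meas('t5')
k=.7;t=cal('t5')
# expected mark/needle directions via calibration: mark at 41mm EX from dial centre
b=snap('scene','s5')['image'];cv2.imwrite('pics/c5.png',cv2.resize(b[118:165,212:265],(795,705))[:600])
p,M,s=st();print(p,s['force'],s['clock'])
E
```

```text
centre 205.69545454545454 195.49545454545455 red deg -9.805029878562028 167
[(35, np.float64(-12.1)), (40, np.float64(-11.4)), (45, np.float64(-10.3)), (50, np.float64(-9.8)), (55, np.float64(-9.5)), (60, np.float64(-9.7)), (65, np.float64(-9.8)), (70, np.float64(-10.3)), (75, np.float64(-10.6)), (80, np.float64(-10.5)), (85, np.float64(-10.3)), (90, np.float64(-10.0)), (95, np.float64(-10.0)), (100, np.float64(-10.0)), (105, np.float64(-10.1)), (110, np.float64(-10.4)), (115, np.float64(-10.7)), (120, np.float64(-10.8))]
[ 0.46229721 -0.18298655  0.16573722] [ 0.50548542 -0.43092497 -0.30957137] 9.4167
```

View pics/c5.png

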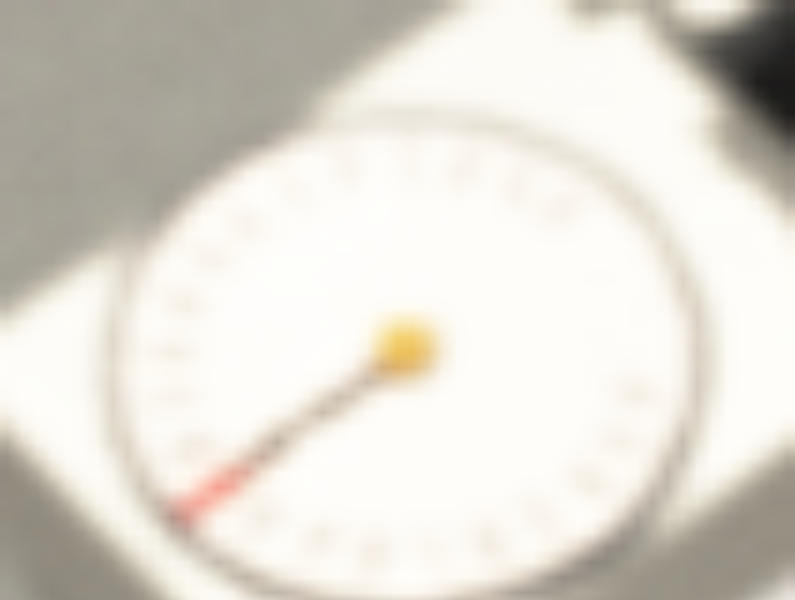

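The scene crop shows the needle running straight into the red mark, pivot (405,350) to mark (210,495). Both views agree to within about 1°, so the wheel is done. Next is the carton: lift, then travel over and past it.

Request:
{"op": "jog_arm", "data": {
  "moves": "60 0 -0.3 0 0; 60 0 -0.6 0 0; 60 0 -0.9 0 0; 60 0 -0.97 0 0; 60 0.3 -0.97 -0.15 0; 60 0.6 -0.97 -0.2 0; 60 0.9 -0.97 -0.25 0; 60 0.95 -0.97 -0.25 0; 60 0.95 -0.97 -0.25 0; 60 0.95 -0.97 -0.25 0"
}}

```text
clock: 10.25
tcp_pos: [0.4767, -0.0349, 0.3087]
ee_rot: [0.461, -0.459, -0.537, 0.538]
force: [-0.3, 0.2, -0.2]
opening: 0.0596
```

Request:
{"op": "jog_arm", "data": {
  "moves": "60 0.28 0 -0.1 0; 60 0.56 0 -0.2 0; 60 0.8 0 -0.22 0; 60 0.95 0 -0.22 0; 60 0.95 0 -0.22 0; 60 0.95 0 -0.22 0; 60 0.95 0 -0.22 0"
}}

```text
clock: 10.83
tcp_pos: [0.4886, 0.1084, 0.3096]
ee_rot: [0.461, -0.461, -0.536, 0.537]
force: [0.7, 0.5, -0.1]
opening: 0.0602
```

Request:
{"op": "jog_arm", "data": {
  "moves": "60 0.3 0 0 0.1; 60 0.6 0 0 0.2; 60 0.9 0 0 0.3; 60 0.9 0 0 0.4; 60 0.9 0 0 0.5; 60 0.9 0 0 0.6; 60 0.9 0 0 0.7; 60 0.9 0 0 0.8; 60 0.9 0 0 0.9; 60 0.9 0 0 1; 60 0.9 0 0 1; 60 0.9 0 0 1"
}}

```text
clock: 11.83
tcp_pos: [0.469, 0.2412, 0.31]
ee_rot: [-0.701, 0.701, 0.091, -0.092]
force: [0.6, -0.0, 0.5]
opening: 0.0602
```

Request:
{"op": "jog_arm", "data": {
  "moves": "60 0 0 0 0.1; 60 0 0 0 0.1; 60 0 0 0 0.1"
}}

```text
clock: 12.08
tcp_pos: [0.4689, 0.2413, 0.31]
ee_rot: [-0.706, 0.706, 0.038, -0.038]
force: [-0.2, 0.0, 0.4]
opening: 0.0599
```

```bash
python3 - <<'E'
from h import *
d=snap('wrist','w2');cv2.imwrite('pics/w2b.png',cv2.resize(d['image'],(800,600)))
p,M,s=st();print(p,turn_for(EX),M.round(2),s['clock'],s['opening'],s['q'])
print(need([.4705,.2405,.185]))
E
```

```text
[0.46875115 0.24162037 0.31005714] -0.02662879131674757 [[ 0.99 -0.   -0.11]
 [ 0.11 -0.    0.99]
 [-0.   -1.   -0.  ]] 12.1333 0.06005532066114041 [ 2.50890899e-01  3.26409437e-02  1.66287017e+00 -4.12963421e-04
  1.44644913e+00  1.40770673e-01]
[ 0.01102258  0.83371483 -0.00832447]
```

View pics/w2b.png

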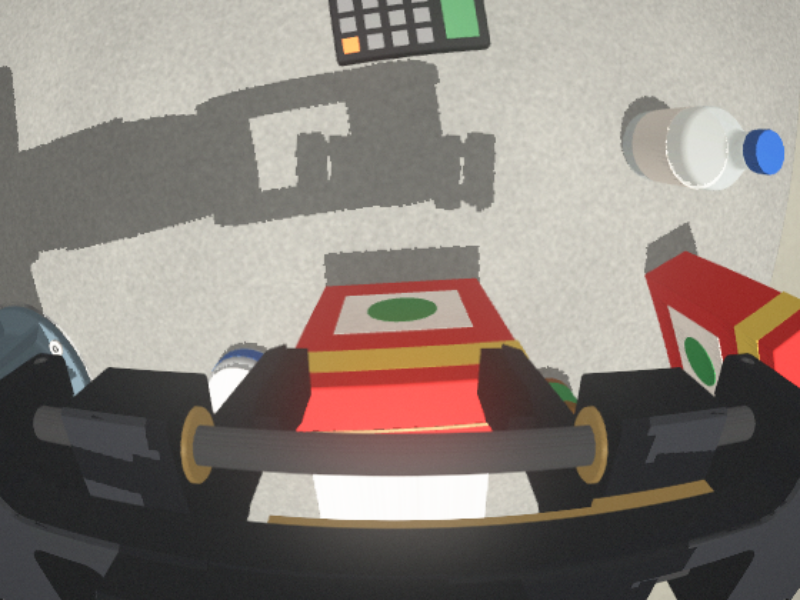

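The wrist view shows the carton from above: front-top edge at about row 370, columns 305–522, centred between the fingers, with clear counter where the fingers will descend. I'll descend, trimming yaw by -0.03.

Request:
{"op": "jog_arm", "data": {
  "moves": "40 0.01 0 0.03 -0.027; 40 0.01 0.25 0.03 -0.027; 40 0.01 0.5 0.03 -0.027; 40 0.01 0.75 0.03 -0.027; 40 0.01 0.83 0.03 -0.027; 40 0.01 0.83 0.03 -0.027; 40 0.01 0.83 0.03 -0.027; 40 0.01 0.83 0.03 -0.027"
}}

```text
clock: 12.8
tcp_pos: [0.4707, 0.2482, 0.1883]
ee_rot: [0.705, -0.705, -0.056, 0.053]
force: [1.0, 0.3, 0.5]
opening: 0.04
```

```bash
python3 - <<'E'
from h import *
w=cal('w2');k=.7
for u in((303,372),(525,368),(400,370)):print(atz(w,u[0]*k,u[1]*k,.21,True))
print(atz(w,325*k,284*k,0,True),atz(w,478*k,281*k,0,True))
p,M,s=st();print(p,s['force'],s['clock'],turn_for(EX))
E
```

```text
[0.42344572 0.19459342 0.21      ]
[0.54534853 0.20951856 0.21      ]
[0.476182   0.20215287 0.21      ]
[0.40685008 0.18301428 0.        ] [0.55620406 0.20221509 0.        ]
[0.47067883 0.24816524 0.18832553] [0.97596681 0.27263234 0.52051519] 12.8 0.0013235306468613798
```

Request:
{"op": "jog_arm", "data": {
  "moves": "40 0 0 -0.1 0; 40 0 0 -0.17 0; 40 0 0 -0.21 0; 40 0 0 -0.25 0; 40 0 0 -0.29 0; 40 0 0 -0.33 0; 40 0 0 -0.36 0; 40 0 0 -0.39 0; 40 0 0 -0.42 0; 40 0 0 -0.45 0; 40 0 0 -0.45 0"
}}

```text
clock: 13.72
tcp_pos: [0.4793, 0.1806, 0.1857]
ee_rot: [-0.705, 0.705, 0.054, -0.054]
force: [-0.3, 0.6, 0.9]
opening: 0.04
```

```bash
python3 - <<'E'
from h import *
a=snap('scene','s6')['image'];b=snap('top','t6')['image'];o=np.vstack([a[90:300,150:430],b[180:390,200:480]])
cv2.imwrite('pics/c6.png',cv2.resize(o,(800,1200))[:, :]);cv2.imwrite('pics/c6.png',cv2.resize(np.hstack([a[100:300,180:410],b[180:380,205:435]]),(800,348)))
E
```

```text
(no output)
```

View pics/c6.png

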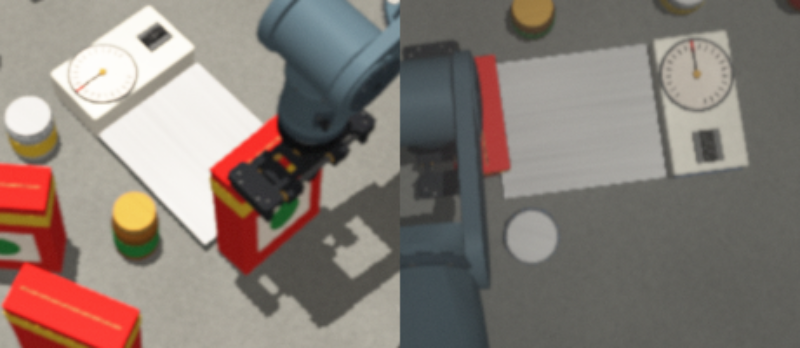

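The fingers are on the front face at about (265,185), the carton has just begun to lean, and the needle is still on zero. I'll keep pushing.

Request:
{"op": "jog_arm", "data": {
  "moves": "40 0 0 -0.04 0; 40 0 0 -0.08 0; 40 0 0 -0.12 0; 40 0 0 -0.16 0; 40 0 0 -0.2 0; 40 0 0 -0.24 0; 40 0 0 -0.27 0; 40 0 0 -0.3 0; 40 0 0 -0.33 0; 40 0 0 -0.36 0; 40 0 0 -0.36 0; 40 0 0 -0.36 0"
}}

```text
clock: 14.82
tcp_pos: [0.4876, 0.1278, 0.1859]
ee_rot: [0.705, -0.705, -0.054, 0.054]
force: [-0.8, 0.4, -0.1]
opening: 0.0403
```

```bash
python3 - <<'E'
from h import *
a=snap('scene','s7')['image'];b=snap('top','t7')['image']
cv2.imwrite('pics/c7.png',cv2.resize(np.hstack([a[100:300,180:410],b[180:380,205:435]]),(800,348)))
E
```

```text
(no output)
```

View pics/c7.png

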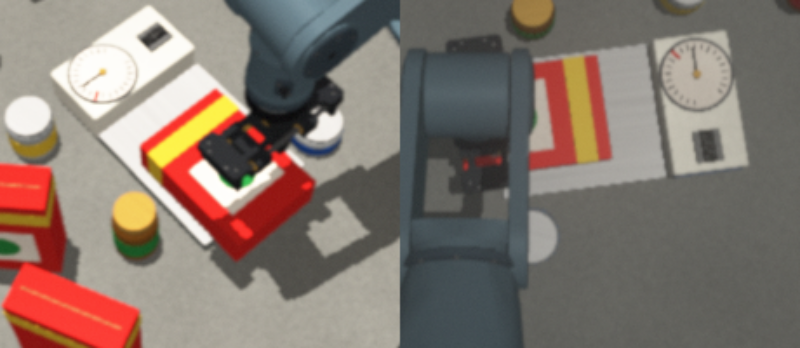

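The carton has fallen onto the pan front up, and the dial disc has turned anticlockwise. I'll retreat upwards and back.

Request:
{"op": "jog_arm", "data": {
  "moves": "40 0 -0.2 0 0; 40 0 -0.4 0 0; 40 0 -0.6 0 0; 40 0 -0.6 0.3 0; 40 0 -0.6 0.6 0; 40 0 -0.6 0.9 0; 40 0 -0.6 1 0; 40 0 -0.6 1 0; 40 0 -0.6 1 0; 40 0 -0.6 1 0; 40 0 -0.6 1 0"
}}

```text
clock: 15.83
tcp_pos: [0.4648, 0.2751, 0.2757]
ee_rot: [-0.705, 0.705, 0.054, -0.054]
force: [0.3, -0.2, -0.5]
opening: 0.0401
```

```bash
python3 - <<'E'
from h import *
a=snap('scene','s8')['image'];b=snap('top','t8')['image']
cv2.imwrite('pics/c8.png',cv2.resize(np.hstack([a[100:310,180:410],b[175:385,205:435]]),(800,365),interpolation=cv2.INTER_CUBIC))
t=cal('t8');p,M,s=st();print(p,s['force'],s['clock'])
# bystander check: image difference top before/after away from scale/robot
d=cv2.absdiff(b,cv2.imread('pics/t0.png')).max(2)
for n,(u,v) in dict(tin=(401,451),jar=(402,260),white=(527,247),water=(238,228),cola=(635,244),calc=(190,373)).items():
    u,v=int(u*.7),int(v*.7);print(n,d[v-14:v+14,u-14:u+14].mean().round(1))
E
```

```text
[0.46492323 0.27501731 0.27583486] [-0.46284867 -1.06791881  0.08852127] 15.9333
tin 6.3
jar 5.2
white 5.7
water 4.5
cola 4.0
calc 27.6
```

View pics/c8.png

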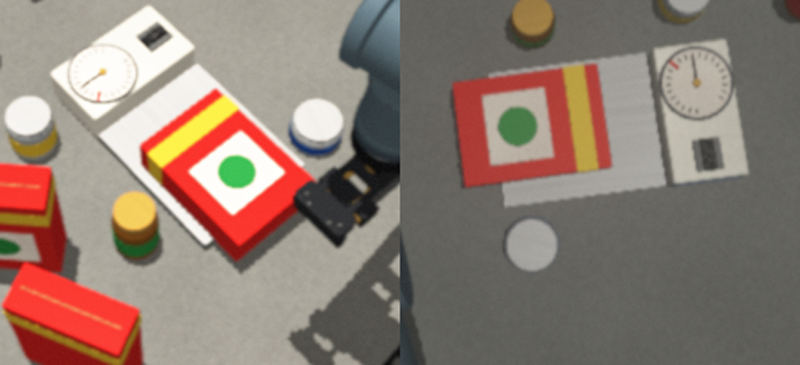

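```bash
python3 -c "
from cell import r
print(r.close_job())"
```

```text
the job is handed in; nothing more can be done
None
```

The job is handed in, at about 16 s on the robot's clock. No verdict was reported.

- **Zeroing:** I rolled the thumbwheel in two strokes and two small corrections back, pressing with about 5–7 N. One contact reading reached about 14 N before I backed off. With the pan empty, the needle stood within about 1° of the red zero mark in both the top and scene views. The wheel was not touched again.
- **Carton:** I took the carton nearest the base and pushed its top until it tipped over the pan's edge. The final pictures show it lying on the pan with its printed front up. Its bottom end overhangs the pan's +y edge by roughly 25–45 mm, and the dial disc has turned anticlockwise as expected.
- **Flatness:** I judged this by eye from two views and did not triangulate it.
- **Other goods:** In a before/after top image comparison, five of the six other goods matched closely. The calculator's patch differed (27.6 against about 5 for the rest). I put that down to the robot's shadow, because the arm never went near the calculator, but I did not check it separately.
- **Robot:** It ended clear of everything, with the wrist force near zero.

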